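# Fetch the beaker from behind the underglaze bottles

### The job

The plain terracotta beaker at the back of the black tray is wanted for banding, but the red, yellow and green bottles crowd round the front of it. Stand all three bottles on the wooden ware board first, then set the beaker upright in the centre of the banding wheel, and lastly stand each bottle back in the tray on the very spot where it stood at the start. Set things down rather than dropping or tipping them, and leave the little white jar, the blue bowl and the clay creature where they are.

Things in the scene. Friction and masses are not known exactly. Their poses are not given: they have to be found in the camera images.
- bottle_red: squeeze bottle of underglaze, red body and red screw cap: 135 mm tall, body 54 mm across up to 82 mm, sloping shoulder to 94 mm, then a plain upright cap 34 mm across from 94 to 135 mm above the underside. About 220 g. Origin: centre of its underside; z up. Stands in the tray at the start, close beside the beaker
- bottle_yellow: squeeze bottle of underglaze, yellow body and yellow screw cap: 135 mm tall, body 54 mm across up to 82 mm, sloping shoulder to 94 mm, then a plain upright cap 34 mm across from 94 to 135 mm above the underside. About 220 g. Origin: centre of its underside; z up. Stands in the tray at the start, close beside the beaker
- bottle_green: squeeze bottle of underglaze, green body and green screw cap: 135 mm tall, body 54 mm across up to 82 mm, sloping shoulder to 94 mm, then a plain upright cap 34 mm across from 94 to 135 mm above the underside. About 220 g. Origin: centre of its underside; z up. Stands in the tray at the start, close beside the beaker
- beaker: plain unglazed terracotta (light brown) clay beaker, open at the top: 65 mm tall, 58 mm across the outside (50 mm at the foot), wall 5 mm, about 200 g. Origin: centre of its underside; z up. At the start it stands in the rear part of the tray with the three taller bottles 7 to 13 mm away from it, in front and to both sides, so no gripper gets round it until they are gone
- tray: black shallow plastic tray, fixed to the table: 190 mm (its x) by 260 mm (its y), rim 41 mm high, floor 4 mm thick, walls 4 mm. Origin: centre of its underside; its +x points to its rear, away from the robot
- ware_board: pale wooden board on battens, fixed to the table: 130 mm (its x) by 260 mm (its y), flat top 18 mm above its origin, which is the centre of its underside
- wheel: potter's banding wheel (low turntable) with a round flat aluminium head 180 mm across, marked with fine rings; the top of the head is 60 mm above the origin, which is the centre of the underside of its foot, on the wheel's axis. The foot is fixed; the head turns stiffly about its upright axis. It stands empty at the start
- jar: bystander: small white jar with white lid, 37 mm across, 46 mm tall, loose in a rear corner of the tray. Origin: centre of its underside
- bowl: bystander: blue plastic bowl, 170 mm across the rim, 65 mm tall, loose on the table. Origin: centre of its underside
- creature: bystander: small grey clay creature with a red hat on a cream block, 64 mm square and 111 mm tall in all, loose on the table. Origin: centre of its underside
There are look-alikes about, which are no part of the job. Leave any purple look-alike of the bottle_green alone.

How it is judged (in metres and radians):
On the way, in this order (a step that is already met when the one before it is completed fails the run):
1. all three bottles stand on the ware board, released (x of bottle_red in the frame of ware_board between -0.06 and 0.06 m and y of bottle_red in the frame of ware_board between -0.125 and 0.125 m and z of bottle_red in the frame of ware_board between 0.014 and 0.024 m and angle between each of bottle_red, bottle_yellow, bottle_green's own z axis and vertical below 0.1 rad and linear speed of each of bottle_red, bottle_yellow, bottle_green below 0.02 m/s and contact force between the fingers and bottle_red below 0.05 N and x of bottle_yellow in the frame of ware_board between -0.06 and 0.06 m and y of bottle_yellow in the frame of ware_board between -0.125 and 0.125 m and z of bottle_yellow in the frame of ware_board between 0.014 and 0.024 m and contact force between the fingers and bottle_yellow below 0.05 N and x of bottle_green in the frame of ware_board between -0.06 and 0.06 m and y of bottle_green in the frame of ware_board between -0.125 and 0.125 m and z of bottle_green in the frame of ware_board between 0.014 and 0.024 m and contact force between the fingers and bottle_green below 0.05 N), for 0.2 s.
2. the beaker stands upright in the centre of the banding wheel, released (horizontal distance between beaker and wheel below 0.012 m and z of beaker in the frame of wheel between 0.055 and 0.067 m and angle between beaker's own z axis and vertical below 0.1 rad and linear speed of beaker below 0.02 m/s and contact force between the fingers and beaker below 0.05 N), for 0.2 s.
At the end, for the whole second after the job is handed in: The beaker stands upright on the banding wheel within 12 mm of its centre, and each bottle stands upright in the tray within 15 mm of where it stood at the start; all are released and at rest (all of step 2 and distance of each of bottle_red, bottle_yellow, bottle_green from where it was at the start of the episode below 0.015 m and angle between each of bottle_red, bottle_yellow, bottle_green's own z axis and vertical below 0.1 rad and linear speed of each of bottle_red, bottle_yellow, bottle_green below 0.02 m/s and contact force between the fingers and bottle_red below 0.05 N and contact force between the fingers and bottle_yellow below 0.05 N and contact force between the fingers and bottle_green below 0.05 N); the robot touches nothing.
It fails at once if the jar is pushed more than 15 mm from its place (distance of jar from where it was at the start of the episode above 0.015 m).
It fails at once if the bowl is pushed more than 25 mm from its place (distance of bowl from where it was at the start of the episode above 0.025 m).
It fails at once if the creature is pushed more than 25 mm from its place (distance of creature from where it was at the start of the episode above 0.025 m).
It fails at once if a bottle or the beaker is tipped by more than about 35 degrees (angle between any of bottle_red, bottle_yellow, bottle_green, beaker's own z axis and vertical above 0.6 rad).
It fails at once if a bottle or the beaker is dropped (falls free from more than about 1 cm, reaching 0.45 m/s out of the fingers) ((linear speed of bottle_red above 0.45 m/s and contact force between the fingers and bottle_red below 0.01 N) or (linear speed of bottle_yellow above 0.45 m/s and contact force between the fingers and bottle_yellow below 0.01 N) or (linear speed of bottle_green above 0.45 m/s and contact force between the fingers and bottle_green below 0.01 N) or (linear speed of beaker above 0.45 m/s and contact force between the fingers and beaker below 0.01 N)).
It also fails if it takes over 141 s, if anything falls off the work surface, if the arm or the gripper's body presses on something with over 40 N, if the wrist force passes 120 N, or if a joint passes its speed limit or range.

### The arm

A 7-joint arm with a two-finger parallel gripper is mounted at the origin on the work surface. World frame = base frame: x ahead of the robot, y to its left, z up, the work surface at z = 0. Lengths are in m, angles in degrees, forces in N, time in s.
With the tool pointing down it reaches from about 0.4 to 0.85 m from the base axis. Payload 4.5 kg.
Tool frame: the origin (TCP) lies between the finger pads; the fingertips stand env.tips_ahead ahead of it and the grasp point (between the pads) lies 8 mm behind it (env.tips_ahead is the distance from the TCP to the fingertips, in m); z points along the fingers, y is the line along which they close (so a half turn about z gives the same grasp; the last joint's range is limited). The gripper opens to 85 mm and grips with 20 to 120 N. Pads are 22 mm wide; open, the fingers measure 114 mm over their backs; the gripper's body (76 mm by 85 mm) begins 54 mm behind the grasp point. The pads swing forward as they close: fully open they stand 13 mm farther back than shut.
Start: joints at [75.734, 39.483, -11.15, 89.685, 9.013, 51.709, -12.324], TCP at [0.174, -0.6, 0.242] pointing down, gripper open.
Joint ranges: [-172.22, 172.22], [-26.19, 119.32], [-84.43, 86.54], [7.71, 146.69], [-57.33, 237.33], [2.42, 119.75], [-152.13, 152.13]. Speed limits (degrees/s): [147.25, 147.25, 180, 180, 180, 180, 180].

### API

Orientations are given as a 3x3 rotation matrix whose columns are the frame's x, y, z axes.
In Python, from station import env gives the robot as it stands.
- The arm moves only by the tool move_arm, never from a script. Its argument "plan" is a list of rows, each a list of 5 numbers: the shift along the world's x, y, z in mm, then the turn about the world's z in rad, then the opening, from 0 (shut) to 1 (fully open). In form: [[tx, ty, tz, spin, grip], ...]. A call has 1 to 8 rows; each row is the pose to reach, as a shift and turn from the pose commanded when the call began; what a row does not reach only later rows make up. A row lasts 1/8 s, in which the tool goes at most 62.5 mm and 10.7 degrees, less where a joint would pass 70% of its speed; a pose out of reach is approached as far as the arm can. A call with a gripper value outside its range is refused whole. The fingers move at their own pace and stop on an object; "force" is the grip in N (left out, the last holds). Time passes only in rows, so rows that repeat a pose let the fingers close. It gives the time, the measured TCP pose, the force, the opening and the grip force at its end, in the units of the state.
- env.state(): the state, without advancing time (a new reading comes with each control period).
- env.camera(name): name is "side" or "top"; returns a dict with "frame" (400x640x3 uint8, red, green, blue), "range_z" (400x640 float32, m along the optical axis (not along the pixel's ray), 0 where there is no reading), "K" (3x3 intrinsics, pixels), "k1" (the pictures are not rectified: a ray, as slopes to the right and down, at radius r is drawn at 1 + k1 r^2 times it, then the intrinsics apply), "R" (3x3) and "t" (3): a world point X has camera coordinates R X + t. Camera axes: x right, y down, z forward; pixel columns grow to the right and rows downward; lengths in m; the calibration is good to about 2 mm. A picture is of the moment at which its call begins.
- env.finish_job(): hands the job in; it is judged then, once.
Trained networks look in a picture, given as the dict that the camera call returned (one of the last four; its "shot" number tells which), for a name from the list of things; names that differ only in an ending like _2 or _b are one class to them, and where a whole thing is asked for, a point or a joint stands for the part that bears it (a point fixed in the world has none). Each returns a list of dicts, best first, with "confidence" (0 to 1); they miss things now and then, are a little off and sometimes report something else, mostly with a low value. They report only what shows in the picture. A call takes as long as a camera call. They do not tell look-alikes from the thing itself.
- env.spot_in(picture, label): "location" ([column, row] in pixels, amid what is visible of it).
- env.place_of(picture, label): "location" ([column, row] in pixels: a listed point, or the origin of a listed thing).
The state is a dict: "time_s": time; "qpos": joint angles; "qvel": joint speeds; "tau": joint torques, N m; "tcp_pos": TCP position; "tool_rot": TCP orientation; "force": force on the tool from outside, world axes, zero at the start; "moment": the same for the moment, N m; "gripper_width": finger opening in m; "grip_force": force on a finger pad.
Only numpy, scipy, OpenCV 4.12 (cv2) and the standard library are available. Lean on these libraries where they do the work, as an engineer would, in place of code of your own. Each camera call takes 0.05 s, during which the arm holds its last target. There are 200 camera calls.

## Working session

There is one attempt and no reset: what is moved stays moved. The work goes in short steps, Python scripts to look and compute and a tool call to move; the robot and the scene stay as the last step left them, time stands still between calls to the robot, and variables do not carry over. Pictures are saved under pics/ and viewed, at most 14 in all, crops included, and the job is handed in when it is done.

Besides the shell and the picture viewer there is one more tool, called as a command line: name --pt "numbers of a row" for each row, then --argument value for the rest. move_arm: Moves the arm, as the interface text tells. Its arguments: {"type":"object","properties":{"plan":{"type":"array","items":{"type":"array","items":{"type":"number"}}},"force":{"type":"number"}},"required":["plan"]}

```bash
mkdir -p pics
cat > h.py <<'E'
from station import env
import numpy as np, cv2
def ray(c,px):
    K=np.array(c["K"]);d=np.array([(px[0]-K[0,2])/K[0,0],(px[1]-K[1,2])/K[1,1]]);u=d.copy()
    for _ in range(20): u=d/(1+c["k1"]*(u@u))
    R=np.array(c["R"]);t=np.array(c["t"]);return -R.T@t, R.T@np.array([u[0],u[1],1])
def at_z(c,px,z):
    o,d=ray(c,px);return o+d*(z-o[2])/d[2]
def cloud(c):
    K=np.array(c["K"]);v,u=np.mgrid[0:400,0:640];d=np.stack([(u-K[0,2])/K[0,0],(v-K[1,2])/K[1,1]],-1);q=d.copy()
    for _ in range(20): q=d/(1+c["k1"]*(q**2).sum(-1,keepdims=True))
    Z=c["range_z"][...,None];P=np.concatenate([q*Z,Z],-1)
    return (P-np.array(c["t"]))@np.array(c["R"])
def save(c,n): cv2.imwrite(f"pics/{n}.png",c["frame"][...,::-1])
E
python3 - <<'E'
from h import *
np.set_printoptions(precision=3,suppress=True)
print(env.tips_ahead,env.state()["tcp_pos"],env.state()["tool_rot"])
for n in("top","side"):
    c=env.camera(n);save(c,n+"0");P=cloud(c);np.savez(n+"0.npz",P=P,f=c["frame"])
    print(n,"cam",-np.array(c["R"]).T@np.array(c["t"]))
    for l in["bottle_red","bottle_yellow","bottle_green","beaker","tray","ware_board","wheel","jar","bowl","creature"]:
        for r in env.place_of(c,l)[:3]:
            if r["confidence"]>.2: print(l,round(r["confidence"],2),np.round(r["location"]),at_z(c,r["location"],0.004 if l[:2] in("bo","be","ja") else 0))
E
```

```text
0.011 [ 0.174 -0.6    0.241] [[ 0.96   0.279 -0.001]
 [ 0.279 -0.96   0.002]
 [-0.    -0.002 -1.   ]]
top cam [ 0.396 -0.077  1.375]
bottle_red 0.68 [410. 244.] [ 0.39  -0.312  0.004]
bottle_yellow 0.57 [390. 230.] [ 0.428 -0.26   0.004]
bottle_green 0.96 [489. 269.] [ 0.324 -0.516  0.004]
bottle_green 0.7 [433. 224.] [ 0.443 -0.373  0.004]
bottle_green 0.34 [177. 231.] [0.425 0.301 0.004]
beaker 0.77 [411. 220.] [ 0.454 -0.316  0.004]
beaker 0.55 [404. 130.] [ 0.695 -0.301  0.004]
beaker 0.44 [292. 154.] [0.629 0.001 0.004]
tray 0.9 [411. 225.] [ 0.439 -0.315  0.   ]
ware_board 0.56 [288. 156.] [0.625 0.01  0.   ]
wheel 0.58 [174. 230.] [0.428 0.31  0.   ]
jar 0.68 [448. 197.] [ 0.515 -0.414  0.004]
bowl 0.69 [187. 125.] [0.708 0.283 0.004]
creature 0.82 [401. 130.] [ 0.696 -0.294  0.   ]
side cam [0.249 0.733 1.086]
bottle_red 0.69 [375. 164.] [ 0.396 -0.313  0.004]
bottle_yellow 0.6 [362. 175.] [ 0.427 -0.251  0.004]
bottle_green 0.82 [364. 149.] [ 0.448 -0.372  0.004]
bottle_green 0.56 [409. 127.] [ 0.322 -0.524  0.004]
beaker 0.51 [356. 159.] [ 0.462 -0.315  0.004]
ware_board 0.65 [312. 337.] [0.416 0.306 0.   ]
wheel 0.84 [308. 338.] [0.426 0.311 0.   ]
jar 0.59 [351. 138.] [ 0.502 -0.412  0.004]
bowl 0.97 [210. 301.] [0.699 0.292 0.004]
creature 0.97 [288. 151.] [ 0.691 -0.293  0.   ]
```

View pics/top0.png

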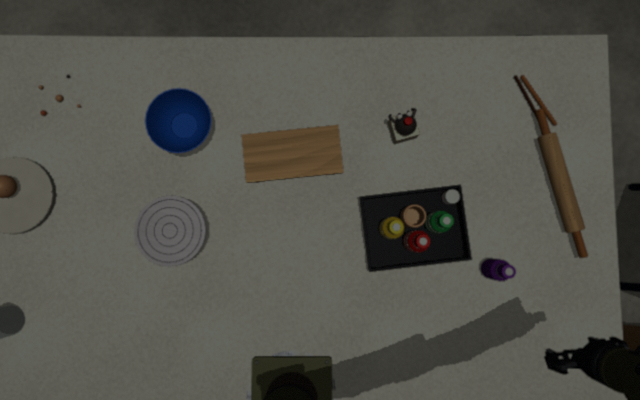

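View pics/side0.png

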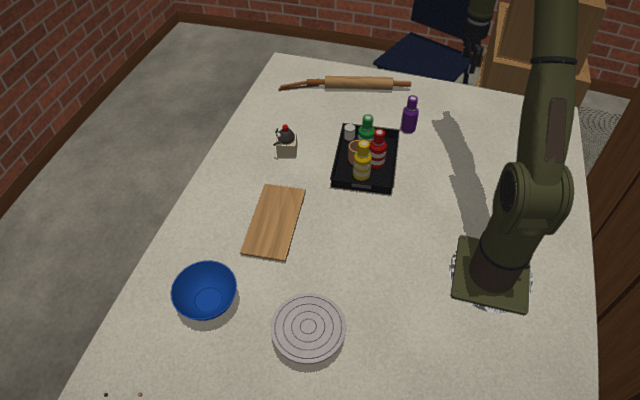

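Run:
```python
from h import *
import cv2
f=cv2.imread("pics/top0.png")[180:290,360:520];cv2.imwrite("pics/crop0.png",cv2.resize(f,None,fx=5,fy=5,interpolation=2))
for n in("top0","side0"):
    P=np.load(n+".npz")["P"]
    f=np.load(n+".npz")["f"].astype(int)
    def box(name,c,r,z0,z1):
        m=(np.hypot(P[...,0]-c[0],P[...,1]-c[1])<r)&(P[...,2]>z0)&(P[...,2]<z1);q=P[m]
        if len(q): print(n,name,len(q),"mean",q.mean(0).round(4),"min",q.min(0).round(3),"max",q.max(0).round(3))
    box("red",(.39,-.312),.03,.125,.16);box("yel",(.428,-.257),.03,.125,.16);box("grn",(.445,-.373),.03,.125,.16)
    box("beakerrim",(.46,-.315),.04,.06,.08);box("wheel",(.427,.31),.1,.052,.068);box("board",(.625,.005),.16,.012,.024);box("jar",(.51,-.413),.03,.04,.06)
```

```text
top0 red 166 mean [ 0.3983 -0.3177  0.1386] min [ 0.383 -0.334  0.125] max [ 0.414 -0.302  0.144]
top0 yel 163 mean [ 0.4317 -0.2555  0.1387] min [ 0.416 -0.273  0.125] max [ 0.447 -0.239  0.146]
top0 grn 173 mean [ 0.4465 -0.3742  0.1382] min [ 0.431 -0.393  0.125] max [ 0.462 -0.359  0.146]
top0 beakerrim 168 mean [ 0.4604 -0.3157  0.0685] min [ 0.422 -0.355  0.061] max [ 0.491 -0.284  0.078]
top0 wheel 3945 mean [0.4254 0.3059 0.06  ] min [0.338 0.217 0.052] max [0.515 0.396 0.068]
top0 board 4588 mean [ 0.6296 -0.0009  0.0181] min [ 0.553 -0.136  0.012] max [0.707 0.133 0.024]
top0 jar 211 mean [ 0.5142 -0.4149  0.048 ] min [ 0.495 -0.442  0.04 ] max [ 0.539 -0.393  0.058]
side0 red 100 mean [ 0.3945 -0.3137  0.1367] min [ 0.379 -0.335  0.125] max [ 0.412 -0.3    0.144]
side0 yel 108 mean [ 0.4286 -0.251   0.1362] min [ 0.412 -0.272  0.125] max [ 0.446 -0.236  0.143]
side0 grn 99 mean [ 0.443  -0.3709  0.137 ] min [ 0.427 -0.393  0.125] max [ 0.46  -0.357  0.147]
side0 beakerrim 83 mean [ 0.4675 -0.3216  0.0683] min [ 0.421 -0.354  0.06 ] max [ 0.487 -0.282  0.079]
side0 wheel 4235 mean [0.4228 0.3108 0.0604] min [0.334 0.217 0.052] max [0.516 0.397 0.067]
side0 board 3238 mean [0.6268 0.01   0.0178] min [ 0.551 -0.137  0.012] max [0.707 0.135 0.024]
side0 jar 97 mean [ 0.5113 -0.4106  0.0479] min [ 0.492 -0.437  0.04 ] max [ 0.538 -0.393  0.055]
```

View pics/crop0.png

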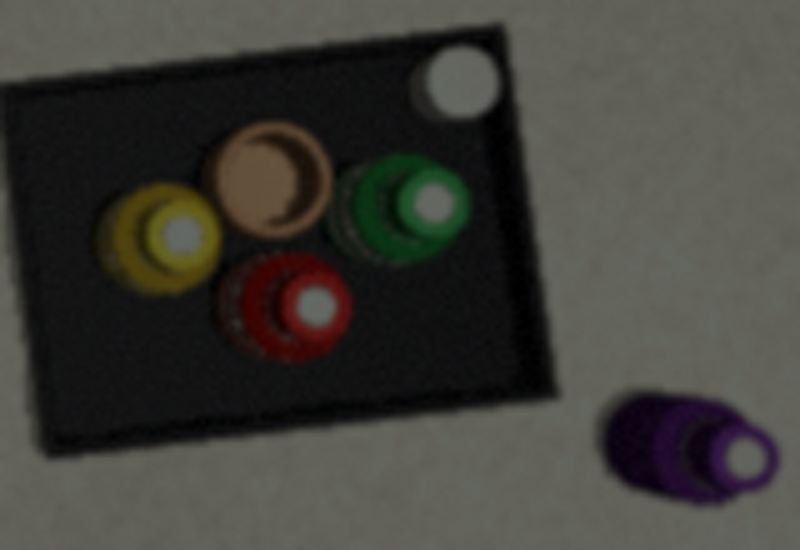

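move_arm --pt "30 40 10 0.18 1" --pt "65 90 20 0.36 1" --pt "105 140 30 0.54 0.8" --pt "140 190 40 0.72 0.7" --pt "180 240 50 0.9 0.65" --pt "220 295 60 1.08 0.65" --pt "257 346 60 1.26 0.65" --pt "257 346 60 1.29 0.65" --force 40

```text
time_s: 2.1
tcp_pos: [0.4345, -0.2496, 0.3032]
tool_rot: [[-0.012, 1.0, 0.003], [1.0, 0.012, 0.002], [0.002, 0.004, -1.0]]
force: [0.6, -0.6, -0.2]
gripper_width: 0.0554
grip_force: 0.0
```

move_arm --pt "0 0 -40 0 0.65" --pt "0 0 -80 0 0.65" --pt "0 0 -110 0 0.65" --pt "0 0 -130 0 0.65" --pt "0 0 -130 0 0.65"

```text
time_s: 2.72
tcp_pos: [0.4299, -0.2548, 0.1711]
tool_rot: [[-0.0, 1.0, -0.004], [1.0, 0.0, 0.001], [0.001, -0.004, -1.0]]
force: [-1.0, 0.0, 0.1]
gripper_width: 0.0557
grip_force: 0.0
```

Run:
```python
from h import *
c=env.camera("side");f=c["frame"][100:220,300:440];cv2.imwrite("pics/a.png",cv2.resize(f[...,::-1],None,fx=5,fy=5));print(env.state()["tcp_pos"],env.state()["gripper_width"])
```

```text
[ 0.43083944 -0.25487404  0.17212055] 0.05524806191464523
```

View pics/a.png

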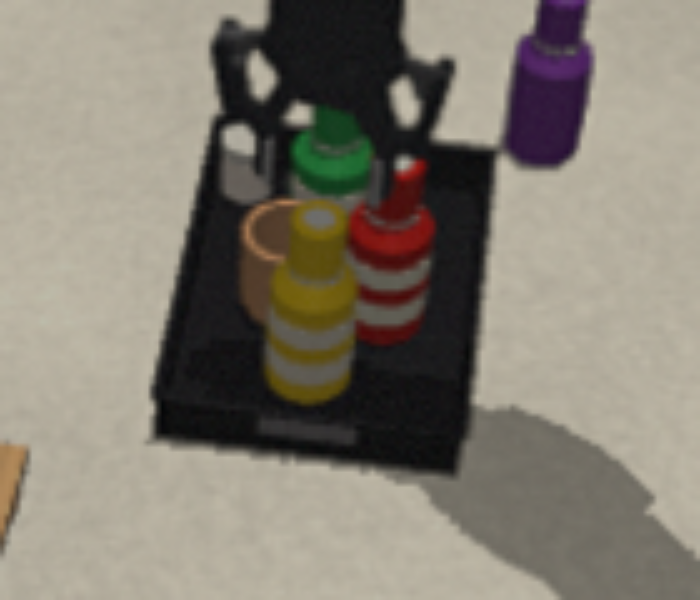

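The gripper hangs centred over the yellow cap: fingers at crop columns 262 and 385, cap at (320,220). I'll descend and grip.

move_arm --pt "0 0 -30 0 0.65" --pt "0 0 -50 0 0.65" --pt "0 0 -57 0 0.65" --pt "0 0 -57 0 0.65" --pt "0 0 -57 0 0.2" --pt "0 0 -57 0 0.2" --pt "0 0 -57 0 0.2" --pt "0 0 -57 0 0.2"

```text
time_s: 3.78
tcp_pos: [0.4318, -0.2546, 0.1163]
tool_rot: [[-0.002, 1.0, 0.001], [1.0, 0.002, -0.001], [-0.001, 0.001, -1.0]]
force: [-1.5, -0.8, 6.1]
gripper_width: 0.0334
grip_force: 39.4
```

move_arm --pt "0 0 15 0 0.2" --pt "0 0 50 0 0.2" --pt "0 0 95 0 0.2" --pt "0 0 140 0 0.2" --pt "10 20 170 0 0.2" --pt "30 55 180 0 0.2" --pt "50 90 180 0 0.2" --pt "70 125 180 0 0.2" --force 50

```text
time_s: 4.78
tcp_pos: [0.5016, -0.1283, 0.2956]
tool_rot: [[-0.002, 1.0, 0.0], [1.0, 0.002, -0.0], [-0.0, 0.0, -1.0]]
force: [0.9, -0.6, -1.3]
gripper_width: 0.0331
grip_force: 50.2
```

Run:
```python
from h import *
P=np.load("top0.npz")["P"];S=np.load("side0.npz")["P"]
for Q in(P,S):
    f=np.hypot(Q[...,0]-.627,Q[...,1]-.005)<.16
    m=f&(Q[...,2]>.011)&(Q[...,2]<.028)
    m=cv2.morphologyEx(m.astype(np.uint8),cv2.MORPH_OPEN,np.ones((3,3)))>0
    print(cv2.minAreaRect(Q[m][:,:2].astype(np.float32)*1000),Q[m].mean(0))
print(env.state()["gripper_width"])
```

```text
((630.3421020507812, -0.7119598388671875), (131.02090454101562, 260.2415771484375), 5.832274913787842) [ 0.62968865 -0.00087967  0.01818644]
((629.0477294921875, 1.287322998046875), (132.3280029296875, 265.2679443359375), 5.9617838859558105) [0.6268994  0.00979109 0.01782403]
0.03305504071826159
```

move_arm --pt "20 35 0 0 0.2" --pt "41 70 0 0 0.2" --pt "62 108 0 0 0.2" --pt "83 145 0 0 0.2" --pt "102 178 0 0 0.2" --pt "115 200 -20 0 0.2" --pt "121 210 -60 0 0.2" --pt "121 210 -100 0 0.2"

```text
time_s: 5.78
tcp_pos: [0.6226, 0.0824, 0.1943]
tool_rot: [[-0.004, 1.0, 0.001], [1.0, 0.004, 0.001], [0.001, 0.001, -1.0]]
force: [0.3, 0.1, -2.7]
gripper_width: 0.0327
grip_force: 50.2
```

move_arm --pt "0 0 -30 0 0.2" --pt "0 0 -50 0 0.2" --pt "0 0 -58 0 0.2" --pt "0 0 -62 0 0.2" --pt "0 0 -64 0 0.2" --pt "0 0 -64 0 0.2"

```text
time_s: 6.52
tcp_pos: [0.6228, 0.0809, 0.1319]
tool_rot: [[-0.002, 1.0, 0.001], [1.0, 0.002, 0.0], [0.0, 0.001, -1.0]]
force: [-0.2, -0.6, -1.9]
gripper_width: 0.0327
grip_force: 50.1
```

move_arm --pt "0 0 -1 0 0.2" --pt "0 0 -2 0 0.2" --pt "0 0 -2 0 0.2"

```text
time_s: 6.9
tcp_pos: [0.6228, 0.081, 0.1305]
tool_rot: [[-0.002, 1.0, 0.001], [1.0, 0.002, 0.0], [0.0, 0.001, -1.0]]
force: [-1.2, -0.1, 6.0]
gripper_width: 0.0331
grip_force: 50.9
```

move_arm --pt "0 0 0 0 0.65" --pt "0 0 0 0 0.65" --pt "0 0 0 0 0.65" --pt "0 0 20 0 0.65" --pt "0 0 60 0 0.65" --pt "0 0 110 0 0.65" --pt "-10 -20 150 0 0.65" --pt "-30 -55 170 0 0.65"

```text
time_s: 7.9
tcp_pos: [0.5935, 0.0274, 0.3019]
tool_rot: [[-0.005, 1.0, 0.005], [1.0, 0.005, 0.002], [0.002, 0.005, -1.0]]
force: [0.2, -0.3, -0.4]
gripper_width: 0.0552
grip_force: 0.0
```

```bash
cat > cap.py <<'E'
from h import *
import sys
# estimate cap-top centres near given points: python3 cap.py x y ztop r ...
a=[float(v) for v in sys.argv[1:]]
for n in("top","side"):
    P=cloud(env.camera(n))
    for i in range(0,len(a),4):
        x,y,z,r=a[i:i+4];m=(np.hypot(P[...,0]-x,P[...,1]-y)<r)&(abs(P[...,2]-z)<.012);q=P[m]
        if len(q)>10: print(n,i//4,len(q),q.mean(0).round(4),((q.min(0)+q.max(0))/2).round(4),"zmax",q[:,2].max().round(4))
s=env.state();print(s["tcp_pos"].round(4) if hasattr(s["tcp_pos"],"round") else s["tcp_pos"])
E
python3 cap.py .398 -.317 .139 .03 .4455 -.373 .139 .03 .623 .081 .153 .04 .461 -.315 .066 .045
```

```text
top 0 166 [ 0.3983 -0.3178  0.139 ] [ 0.3985 -0.3186  0.1368] zmax 0.1458
top 1 169 [ 0.4466 -0.3744  0.1386] [ 0.4461 -0.3753  0.1365] zmax 0.1458
top 3 190 [ 0.4591 -0.3183  0.0677] [ 0.4553 -0.3217  0.0668] zmax 0.0774
side 0 92 [ 0.3943 -0.3135  0.1379] [ 0.395  -0.3159  0.1359] zmax 0.1447
side 1 92 [ 0.443  -0.3722  0.1373] [ 0.4434 -0.3758  0.1363] zmax 0.1448
side 2 135 [0.6199 0.0833 0.1511] [0.6211 0.0808 0.1487] zmax 0.1562
side 3 215 [ 0.4547 -0.3194  0.0646] [ 0.4519 -0.3201  0.0657] zmax 0.0773
[0.5923 0.0208 0.3016]
```

move_arm --pt "-24 -43 0 0 0.65" --pt "-49 -86 0 0 0.65" --pt "-73 -129 0 0 0.65" --pt "-98 -171 0 0 0.65" --pt "-122 -214 0 0 0.65" --pt "-147 -257 0 0 0.65" --pt "-172 -302 0 0 0.65" --pt "-195 -342 0 0 0.65"

```text
time_s: 9.0
tcp_pos: [0.3966, -0.3175, 0.2989]
tool_rot: [[-0.002, 1.0, -0.0], [1.0, 0.002, 0.0], [0.0, -0.0, -1.0]]
force: [0.2, -0.1, -0.0]
gripper_width: 0.0558
grip_force: 0.0
```

move_arm --pt "0 0 -40 0 0.65" --pt "0 0 -85 0 0.65" --pt "0 0 -120 0 0.65" --pt "0 0 -130 0 0.65" --pt "0 0 -130 0 0.65"

```text
time_s: 9.62
tcp_pos: [0.3978, -0.3159, 0.1693]
tool_rot: [[-0.003, 1.0, -0.0], [1.0, 0.003, 0.0], [0.0, -0.0, -1.0]]
force: [0.6, 0.1, 0.2]
gripper_width: 0.0554
grip_force: 0.0
```

move_arm --pt "0 0 -30 0 0.65" --pt "0 0 -48 0 0.65" --pt "0 0 -53 0 0.65" --pt "0 0 -53 0 0.65" --pt "0 0 -53 0 0.2" --pt "0 0 -53 0 0.2" --pt "0 0 -53 0 0.2" --pt "0 0 -53 0 0.2"

```text
time_s: 10.62
tcp_pos: [0.3978, -0.3166, 0.1174]
tool_rot: [[-0.002, 1.0, 0.001], [1.0, 0.002, -0.001], [-0.001, 0.001, -1.0]]
force: [-1.9, -0.3, 5.7]
gripper_width: 0.0326
grip_force: 49.2
```

move_arm --pt "0 0 15 0 0.2" --pt "0 0 50 0 0.2" --pt "0 0 95 0 0.2" --pt "0 0 140 0 0.2" --pt "0 0 180 0 0.2" --pt "10 14 190 0 0.2" --pt "38 51 190 0 0.2" --pt "68 91 190 0 0.2"

```text
time_s: 11.62
tcp_pos: [0.4654, -0.2236, 0.3059]
tool_rot: [[-0.001, 1.0, -0.001], [1.0, 0.001, 0.001], [0.001, -0.001, -1.0]]
force: [0.7, -0.1, -2.5]
gripper_width: 0.0331
grip_force: 50.2
```

move_arm --pt "28 38 0 0 0.2" --pt "56 76 0 0 0.2" --pt "84 115 0 0 0.2" --pt "112 153 0 0 0.2" --pt "138 188 0 0 0.2" --pt "157 214 -25 0 0.2" --pt "165 225 -65 0 0.2" --pt "165 225 -105 0 0.2"

```text
time_s: 12.62
tcp_pos: [0.63, 0.0034, 0.1994]
tool_rot: [[-0.006, 1.0, -0.001], [1.0, 0.006, 0.002], [0.002, -0.001, -1.0]]
force: [0.4, -0.5, -1.7]
gripper_width: 0.033
grip_force: 50.3
```

move_arm --pt "0 0 -35 0 0.2" --pt "0 0 -57 0 0.2" --pt "0 0 -66 0 0.2" --pt "0 0 -68 0 0.2" --pt "0 0 -69 0 0.2" --pt "0 0 -70 0 0.2" --pt "0 0 -70 0 0.2"

```text
time_s: 13.5
tcp_pos: [0.6307, -0.0002, 0.1318]
tool_rot: [[-0.002, 1.0, 0.001], [1.0, 0.002, 0.0], [0.0, 0.001, -1.0]]
force: [-0.3, -0.8, -1.8]
gripper_width: 0.0328
grip_force: 50.3
```

Lower 2 mm more, release, and back off toward green.

move_arm --pt "0 0 -1 0 0.2" --pt "0 0 -2 0 0.2" --pt "0 0 -2 0 0.2"

```text
time_s: 13.88
tcp_pos: [0.6308, -0.0, 0.1315]
tool_rot: [[-0.002, 1.0, 0.002], [1.0, 0.002, -0.0], [-0.0, 0.002, -1.0]]
force: [-3.4, -0.9, 10.4]
gripper_width: 0.0327
grip_force: 51.7
```

move_arm --pt "0 0 0 0 0.65" --pt "0 0 0 0 0.65" --pt "0 0 0 0 0.65" --pt "0 0 20 0 0.65" --pt "0 0 60 0 0.65" --pt "0 0 110 0 0.65" --pt "0 0 155 0 0.65" --pt "-15 -30 170 0 0.65"

```text
time_s: 14.88
tcp_pos: [0.6176, -0.0263, 0.3045]
tool_rot: [[-0.007, 1.0, 0.009], [1.0, 0.007, 0.004], [0.004, 0.009, -1.0]]
force: [-0.4, -0.2, -0.3]
gripper_width: 0.0554
grip_force: 0.0
```

move_arm --pt "-20 -42 0 0 0.65" --pt "-42 -86 0 0 0.65" --pt "-63 -129 0 0 0.65" --pt "-84 -172 0 0 0.65" --pt "-106 -215 0 0 0.65" --pt "-127 -258 0 0 0.65" --pt "-149 -302 0 0 0.65" --pt "-169 -344 0 0 0.65"

```text
time_s: 15.88
tcp_pos: [0.4457, -0.3757, 0.3008]
tool_rot: [[-0.002, 1.0, 0.001], [1.0, 0.002, -0.001], [-0.001, 0.001, -1.0]]
force: [0.1, -0.9, 0.4]
gripper_width: 0.0554
grip_force: 0.0
```

move_arm --pt "0 0 -40 0 0.65" --pt "0 0 -85 0 0.65" --pt "0 0 -120 0 0.65" --pt "0 0 -130 0 0.65" --pt "0 0 -130 0 0.65"

```text
time_s: 16.5
tcp_pos: [0.447, -0.3743, 0.1702]
tool_rot: [[-0.002, 1.0, 0.001], [1.0, 0.002, -0.0], [-0.0, 0.001, -1.0]]
force: [0.5, -0.3, -0.3]
gripper_width: 0.0556
grip_force: 0.0
```

move_arm --pt "0 0 -30 0 0.65" --pt "0 0 -48 0 0.65" --pt "0 0 -53 0 0.65" --pt "0 0 -53 0 0.65" --pt "0 0 -53 0 0.2" --pt "0 0 -53 0 0.2" --pt "0 0 -53 0 0.2" --pt "0 0 -53 0 0.2"

```text
time_s: 17.5
tcp_pos: [0.4468, -0.3745, 0.1173]
tool_rot: [[-0.002, 1.0, 0.001], [1.0, 0.002, -0.001], [-0.001, 0.001, -1.0]]
force: [-1.7, 0.6, 5.9]
gripper_width: 0.0328
grip_force: 49.3
```

move_arm --pt "0 0 15 0 0.2" --pt "0 0 50 0 0.2" --pt "0 0 95 0 0.2" --pt "0 0 140 0 0.2" --pt "0 0 180 0 0.2" --pt "10 15 190 0 0.2" --pt "32 48 190 0 0.2" --pt "55 83 190 0 0.2"

```text
time_s: 18.5
tcp_pos: [0.5015, -0.2891, 0.3054]
tool_rot: [[-0.002, 1.0, -0.002], [1.0, 0.002, 0.002], [0.002, -0.002, -1.0]]
force: [0.5, 0.2, -2.2]
gripper_width: 0.0331
grip_force: 50.2
```

move_arm --pt "23 35 0 0 0.2" --pt "47 73 0 0 0.2" --pt "71 110 0 0 0.2" --pt "95 147 0 0 0.2" --pt "116 179 0 0 0.2" --pt "131 201 -25 0 0.2" --pt "137 211 -65 0 0.2" --pt "137 211 -105 0 0.2"

```text
time_s: 19.5
tcp_pos: [0.638, -0.0765, 0.1991]
tool_rot: [[-0.006, 1.0, -0.002], [1.0, 0.006, 0.002], [0.002, -0.002, -1.0]]
force: [0.2, -0.4, -3.7]
gripper_width: 0.0327
grip_force: 50.3
```

move_arm --pt "0 0 -35 0 0.2" --pt "0 0 -57 0 0.2" --pt "0 0 -66 0 0.2" --pt "0 0 -68 0 0.2" --pt "0 0 -69 0 0.2" --pt "0 0 -71 0 0.2" --pt "0 0 -71 0 0.2"

```text
time_s: 20.38
tcp_pos: [0.6391, -0.0801, 0.1314]
tool_rot: [[-0.002, 1.0, 0.002], [1.0, 0.002, 0.0], [0.0, 0.002, -1.0]]
force: [-0.8, -1.0, 2.0]
gripper_width: 0.0325
grip_force: 50.7
```

Touching (force up by about 4 N): release, rise, and look.

move_arm --pt "0 0 0 0 0.65" --pt "0 0 0 0 0.65" --pt "0 0 0 0 0.65" --pt "0 0 20 0 0.65" --pt "0 0 60 0 0.65" --pt "0 0 110 0 0.65" --pt "-20 -25 130 0 0.8" --pt "-50 -60 130 0 1"

```text
time_s: 21.38
tcp_pos: [0.5904, -0.1392, 0.2642]
tool_rot: [[-0.005, 1.0, 0.007], [1.0, 0.005, 0.0], [0.0, 0.007, -1.0]]
force: [0.1, -1.2, -0.6]
gripper_width: 0.0839
grip_force: 0.0
```

Run:
```python
from h import *
for n in("top","side"):
    c=env.camera(n);save(c,n+"1");P=cloud(c);f=c["frame"].astype(int)
    for nm,x,y,z in(("yel",.622,.081,.153),("red",.631,0,.153),("grn",.639,-.08,.153),("beaker",.461,-.315,.069),("wheel",.426,.308,.06)):
        r={"beaker":.045,"wheel":.1}.get(nm,.035);m=(np.hypot(P[...,0]-x,P[...,1]-y)<r)&(abs(P[...,2]-z)<(.006 if nm in("beaker","wheel") else .012));q=P[m]
        if len(q)>10: print(n,nm,len(q),q.mean(0).round(4),cv2.minEnclosingCircle((q[:,:2]*1000).astype(np.float32)))
```

```text
top yel 161 [0.6209 0.0782 0.1522] ((621.4181518554688, 78.78111267089844), 16.932689666748047)
top red 157 [ 0.6295 -0.0037  0.1528] ((630.453857421875, -3.0012106895446777), 17.086299896240234)
top grn 159 [ 0.6374 -0.0819  0.1524] ((638.123779296875, -81.99790954589844), 16.979063034057617)
top wheel 3859 [0.4256 0.306  0.06  ] ((425.5348205566406, 307.2837829589844), 90.46927642822266)
side yel 136 [0.6198 0.0835 0.1515] ((620.9613647460938, 81.75714111328125), 18.9703369140625)
side red 128 [0.6271 0.0019 0.1511] ((628.2883911132812, -0.25468552112579346), 18.444934844970703)
side grn 114 [ 0.6353 -0.0774  0.1514] ((637.1083984375, -76.80061340332031), 20.094697952270508)
side beaker 97 [ 0.458  -0.3091  0.0677] ((458.6806640625, -311.1240234375), 30.6695556640625)
side wheel 4216 [0.4228 0.3107 0.0604] ((424.9690856933594, 307.18157958984375), 91.05719757080078)
```

View pics/side1.png

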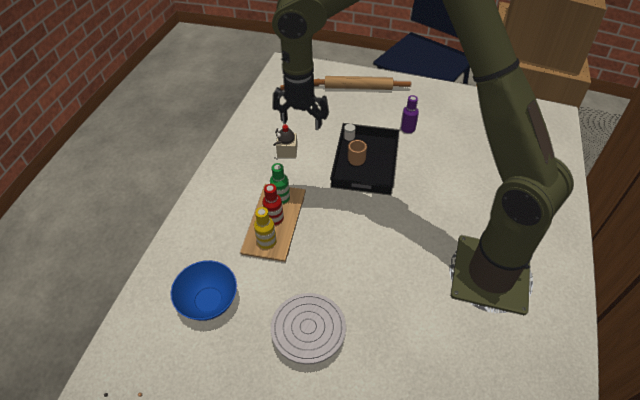

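All three bottles stand on the board (yellow 265,230; red 271,207; green 279,187). The beaker at (357,152) is now free, so I'll turn the gripper to close along y and go to it.

move_arm --pt "-18 -25 0 -0.18 1" --pt "-36 -50 0 -0.36 1" --pt "-55 -75 0 -0.54 1" --pt "-74 -100 0 -0.72 1" --pt "-92 -125 0 -0.9 1" --pt "-110 -150 0 -1.08 1" --pt "-128 -174 0 -1.26 1" --pt "-128 -174 0 -1.44 1"

```text
time_s: 22.48
tcp_pos: [0.4588, -0.3168, 0.2614]
tool_rot: [[0.993, 0.122, 0.0], [0.122, -0.993, -0.002], [-0.0, 0.002, -1.0]]
force: [-0.7, 0.8, 0.2]
gripper_width: 0.0854
grip_force: 0.0
```

move_arm --pt "0 0 -30 -0.13 1" --pt "0 0 -75 -0.13 1" --pt "0 0 -120 -0.13 1" --pt "0 0 -145 -0.13 1" --pt "0 0 -150 -0.13 1" --pt "0 0 -150 -0.13 1"

```text
time_s: 23.22
tcp_pos: [0.4613, -0.3143, 0.1113]
tool_rot: [[1.0, 0.003, 0.002], [0.003, -1.0, -0.001], [0.002, 0.001, -1.0]]
force: [0.2, -0.8, 0.0]
gripper_width: 0.0856
grip_force: 0.0
```

Run:
```python
from h import *
c=env.camera("side");f=c["frame"][80:200,290:430];cv2.imwrite("pics/b.png",cv2.resize(f[...,::-1],None,fx=5,fy=5));print(np.round(env.state()["tcp_pos"],4),np.round(env.state()["qpos"]))
```

```text
[ 0.4615 -0.3146  0.1117] [ 33.  45.  -6. 108.  10.  27. -70.]
```

View pics/b.png

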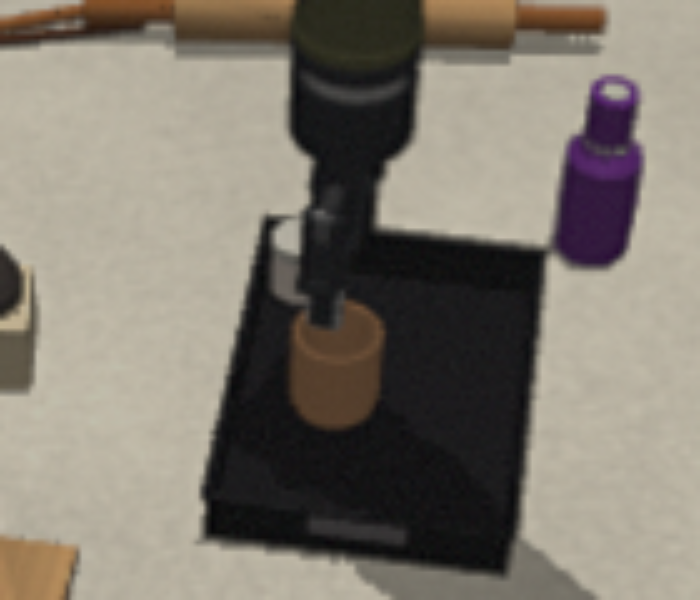

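Run:
```python
from h import *
c=env.camera("side");P=cloud(c)
for z in(.10,.113): print(at_z(c,(354.6,145),z))
# beaker outline from colour: terracotta pixels -> rim height points
f=cv2.cvtColor(c["frame"],cv2.COLOR_RGB2HSV);q=P[110:170,340:372].reshape(-1,3);h=f[110:170,340:372].reshape(-1,3)
m=(h[:,1]>60)&(h[:,0]<25)&(q[:,2]>.012)&(q[:,2]<.076)
q=q[m];print(len(q),q.min(0),q.max(0),q.mean(0))
o=q[(q[:,2]<.058)&(q[:,2]>.015)];print(np.percentile(o,[2,50,98],axis=0).round(4))
from scipy.optimize import least_squares
# outer wall: facing the camera (+y side)
o=o[o[:,1]>np.median(o[:,1])-.02]
r=least_squares(lambda p:np.hypot(o[:,0]-p[0],o[:,1]-p[1])-(.025+.004*(o[:,2]-.004)/.065),[.46,-.314],loss="soft_l1",f_scale=.002);print(r.x,np.abs(r.fun).mean())
for l in("beaker",):
  for d in env.place_of(c,l)[:2]: print(d,at_z(c,d["location"],.004))
```

```text
[ 0.46171067 -0.28145292  0.1       ]
[ 0.45890787 -0.26807816  0.113     ]
359 [ 0.43000227 -0.36882475  0.01295029] [ 0.52724687 -0.28021433  0.07309852] [ 0.45704392 -0.30386147  0.04598431]
[[ 0.4315 -0.3385  0.0162]
 [ 0.4584 -0.2929  0.0396]
 [ 0.4857 -0.2816  0.0571]]
[ 0.45905657 -0.31023446] 0.001589022286892786
{'location': [355.0, 158.7], 'confidence': 0.78} [ 0.46523983 -0.31744536  0.004     ]
```

move_arm --pt "0 1 -25 0 1" --pt "0 1 -50 0 1" --pt "0 1 -68 0 1" --pt "0 1 -74 0 1" --pt "0 1 -74 0 0.45" --pt "0 1 -74 0 0.45" --pt "0 1 -74 0 0.45" --pt "0 1 -74 0 0.45" --force 45

```text
time_s: 24.38
tcp_pos: [0.4609, -0.3135, 0.0373]
tool_rot: [[1.0, 0.003, 0.001], [0.003, -1.0, -0.001], [0.001, 0.001, -1.0]]
force: [-1.0, 0.4, 7.0]
gripper_width: 0.0575
grip_force: 48.6
```

move_arm --pt "0 0 12 0 0.45" --pt "0 0 45 0 0.45" --pt "0 0 90 0 0.45" --pt "0 0 130 0 0.45" --pt "5 20 155 0 0.45" --pt "10 60 160 0 0.45" --pt "15 105 160 0 0.45" --pt "20 150 160 0 0.45"

```text
time_s: 25.38
tcp_pos: [0.4804, -0.1619, 0.197]
tool_rot: [[1.0, 0.002, 0.001], [0.002, -1.0, -0.0], [0.001, 0.0, -1.0]]
force: [0.7, 0.7, -1.4]
gripper_width: 0.0575
grip_force: 48.7
```

move_arm --pt "3 48 0 0 0.45" --pt "6 96 0 0 0.45" --pt "6 144 0 0 0.45" --pt "3 192 0 0 0.45" --pt "-3 240 0 0 0.45" --pt "-12 290 0 0 0.45" --pt "-22 338 0 0 0.45" --pt "-34 386 0 0 0.45"

```text
time_s: 26.38
tcp_pos: [0.446, 0.2243, 0.1969]
tool_rot: [[1.0, 0.003, 0.001], [0.003, -1.0, 0.0], [0.001, -0.0, -1.0]]
force: [1.0, 0.2, -1.9]
gripper_width: 0.0573
grip_force: 48.7
```

move_arm --pt "-8 35 0 0 0.45" --pt "-15 65 0 0 0.45" --pt "-20 84 -20 0 0.45" --pt "-20 84 -55 0 0.45" --pt "-20 84 -82 0 0.45" --pt "-20 84 -92 0 0.45" --pt "-20 84 -95 0 0.45" --pt "-20 84 -95 0 0.45"

```text
time_s: 27.38
tcp_pos: [0.4269, 0.307, 0.1021]
tool_rot: [[1.0, 0.003, 0.001], [0.003, -1.0, 0.001], [0.001, -0.001, -1.0]]
force: [-0.2, 0.6, -1.1]
gripper_width: 0.058
grip_force: 48.7
```

Run:
```python
from h import *
c=env.camera("side");P=cloud(c);f=c["frame"][260:390,230:390];cv2.imwrite("pics/w.png",cv2.resize(f[...,::-1],None,fx=4.5,fy=4.5))
for d in env.place_of(c,"beaker")[:2]: print(d,at_z(c,d["location"],.065))
f=cv2.cvtColor(c["frame"],cv2.COLOR_RGB2HSV);q=P.reshape(-1,3);h=f.reshape(-1,3)
m=(h[:,1]>70)&(h[:,0]<25)&(np.hypot(q[:,0]-.426,q[:,1]-.307)<.045)&(q[:,2]>.075)&(q[:,2]<.135);o=q[m];print(len(o),o.mean(0))
from scipy.optimize import least_squares
o=o[(o[:,2]<.115)]
r=least_squares(lambda p:np.hypot(o[:,0]-p[0],o[:,1]-p[1])-.027,[.426,.307],loss="soft_l1",f_scale=.002);print(r.x,np.abs(r.fun).mean())
print(env.state()["tcp_pos"])
```

```text
{'location': [306.3, 323.8], 'confidence': 0.68} [0.42901483 0.30417053 0.065     ]
206 [0.40874541 0.31293532 0.10923301]
[0.42741819 0.31027167] 0.0012279761760271971
[0.42698362 0.30717224 0.1022537 ]
```

View pics/w.png

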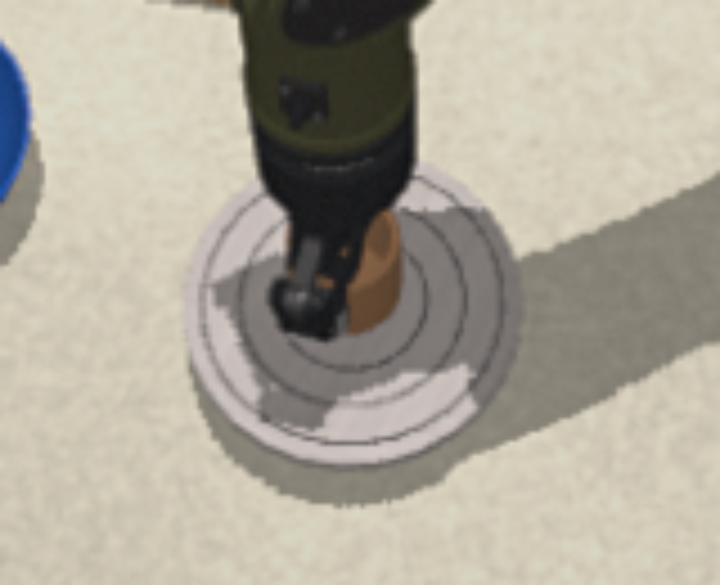

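The beaker is centred over the rings (crop 350,300), about 9 mm above the head. I'll lower it.

move_arm --pt "-1 0 -4 0 0.45" --pt "-1 0 -7 0 0.45" --pt "-1 0 -8 0 0.45" --pt "-1 0 -8 0 0.45"

```text
time_s: 27.98
tcp_pos: [0.4253, 0.3067, 0.0933]
tool_rot: [[1.0, 0.003, -0.0], [0.003, -1.0, -0.0], [-0.0, 0.0, -1.0]]
force: [-0.8, -0.8, 0.1]
gripper_width: 0.0575
grip_force: 48.9
```

move_arm --pt "0 0 -1 0 0.45" --pt "0 0 -1 0 0.45" --pt "0 0 -1 0 0.45"

```text
time_s: 28.35
tcp_pos: [0.4252, 0.3067, 0.0933]
tool_rot: [[1.0, 0.003, 0.0], [0.003, -1.0, 0.0], [0.0, -0.0, -1.0]]
force: [-2.4, -0.5, 10.3]
gripper_width: 0.058
grip_force: 49.6
```

move_arm --pt "0 0 0 0 0.8" --pt "0 0 0 0 1" --pt "0 0 0 0 1" --pt "0 0 0 0 1" --pt "0 0 15 0 1" --pt "0 0 50 0 1" --pt "0 0 100 0 1" --pt "0 0 150 0 1"

```text
time_s: 29.35
tcp_pos: [0.4253, 0.3066, 0.2447]
tool_rot: [[1.0, 0.003, 0.0], [0.003, -1.0, 0.0], [0.0, -0.0, -1.0]]
force: [0.3, 1.2, -0.1]
gripper_width: 0.0855
grip_force: 0.0
```

move_arm --pt "20 -25 30 0.18 1" --pt "40 -50 50 0.36 0.8" --pt "60 -80 60 0.54 0.7" --pt "80 -105 60 0.72 0.65" --pt "100 -130 60 0.9 0.65" --pt "120 -155 60 1.08 0.65" --pt "140 -180 60 1.26 0.65" --pt "150 -200 60 1.44 0.65"

```text
time_s: 30.35
tcp_pos: [0.5762, 0.1049, 0.3032]
tool_rot: [[0.124, 0.992, 0.001], [0.992, -0.124, -0.001], [-0.001, 0.001, -1.0]]
force: [0.4, 0.2, 0.0]
gripper_width: 0.0554
grip_force: 0.0
```

Run:
```python
from h import *
for n in("side","top"):
    c=env.camera(n);P=cloud(c)
    if n=="side": f=c["frame"][130:380,220:420];cv2.imwrite("pics/w2.png",cv2.resize(f[...,::-1],None,fx=2.4,fy=2.4))
    f=cv2.cvtColor(c["frame"],cv2.COLOR_RGB2HSV);m=(f[...,1]>60)&(f[...,0]<25)&(np.hypot(P[...,0]-.426,P[...,1]-.307)<.05)&(P[...,2]>.118)&(P[...,2]<.132);q=P[m]
    if len(q): print(n,len(q),q.mean(0),cv2.minEnclosingCircle((q[:,:2]*1000).astype(np.float32)))
    for nm,x,y in(("yel",.622,.081),("red",.631,0),("grn",.639,-.08)):
        m=(np.hypot(P[...,0]-x,P[...,1]-y)<.035)&(abs(P[...,2]-.153)<.012);q=P[m]
        if len(q)>10: print(n,nm,len(q),q.mean(0).round(4))
print(env.state()["tcp_pos"],np.round(env.state()["qpos"]))
```

```text
side 193 [0.42482763 0.30749762 0.1240144 ] ((424.6827392578125, 307.5733337402344), 29.42828941345215)
side yel 140 [0.6196 0.0838 0.1514]
side red 124 [0.6271 0.0019 0.1514]
top 163 [0.42557375 0.30570426 0.1240876 ] ((426.15399169921875, 304.9373474121094), 28.805103302001953)
top yel 161 [0.6208 0.078  0.1526]
top red 158 [ 0.6297 -0.0036  0.1528]
top grn 159 [ 0.6375 -0.0819  0.1527]
[0.5764884  0.10285827 0.30275172] [ -1.  34. -23.  92.  15.  58. -37.]
```

View pics/w2.png

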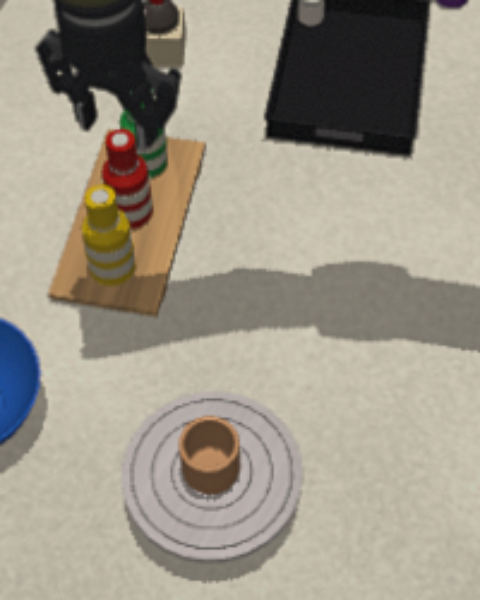

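move_arm --pt "25 -14 0 0.13 0.65" --pt "47 -26 -20 0.13 0.65" --pt "47 -26 -65 0.13 0.65" --pt "47 -26 -110 0.13 0.65" --pt "47 -26 -130 0.13 0.65" --pt "47 -26 -130 0.13 0.65" --force 50

```text
time_s: 31.2
tcp_pos: [0.6208, 0.0819, 0.1714]
tool_rot: [[-0.001, 1.0, -0.003], [1.0, 0.001, -0.001], [-0.001, -0.003, -1.0]]
force: [0.5, 0.2, 0.7]
gripper_width: 0.0556
grip_force: 0.0
```

move_arm --pt "1 0 -20 0 0.65" --pt "1 0 -35 0 0.65" --pt "1 0 -40 0 0.65" --pt "1 0 -40 0 0.65" --pt "1 0 -40 0 0.2" --pt "1 0 -40 0 0.2" --pt "1 0 -40 0 0.2" --pt "1 0 -40 0 0.2"

```text
time_s: 32.2
tcp_pos: [0.6236, 0.081, 0.1332]
tool_rot: [[-0.002, 1.0, 0.001], [1.0, 0.002, 0.0], [0.0, 0.001, -1.0]]
force: [-1.8, 0.5, 6.2]
gripper_width: 0.0326
grip_force: 49.5
```

move_arm --pt "0 0 15 0 0.2" --pt "0 0 50 0 0.2" --pt "0 0 95 0 0.2" --pt "0 0 140 0 0.2" --pt "0 0 170 0 0.2" --pt "-10 -15 175 0 0.2" --pt "-32 -53 175 0 0.2" --pt "-55 -95 175 0 0.2"

```text
time_s: 33.2
tcp_pos: [0.566, -0.0163, 0.3059]
tool_rot: [[-0.002, 1.0, -0.003], [1.0, 0.002, -0.001], [-0.001, -0.003, -1.0]]
force: [-0.2, -1.0, -2.5]
gripper_width: 0.0323
grip_force: 50.1
```

move_arm --pt "-23 -40 0 0 0.2" --pt "-47 -82 0 0 0.2" --pt "-70 -123 0 0 0.2" --pt "-93 -164 0 0 0.2" --pt "-115 -202 0 0 0.2" --pt "-131 -230 0 0 0.2" --pt "-137 -240 -10 0 0.2" --pt "-137 -240 -45 0 0.2"

```text
time_s: 34.2
tcp_pos: [0.4311, -0.2553, 0.262]
tool_rot: [[0.0, 1.0, 0.002], [1.0, -0.0, -0.001], [-0.001, 0.002, -1.0]]
force: [1.1, 0.1, -2.3]
gripper_width: 0.0327
grip_force: 50.2
```

move_arm --pt "0 0 -45 0 0.2" --pt "0 0 -85 0 0.2" --pt "0 0 -115 0 0.2" --pt "0 0 -132 0 0.2" --pt "0 0 -138 0 0.2" --pt "0 0 -140 0 0.2" --pt "0 0 -141 0 0.2" --pt "0 0 -141 0 0.2"

```text
time_s: 35.2
tcp_pos: [0.4317, -0.2543, 0.1218]
tool_rot: [[-0.002, 1.0, 0.001], [1.0, 0.002, -0.0], [-0.0, 0.001, -1.0]]
force: [-1.1, -0.0, -1.4]
gripper_width: 0.0325
grip_force: 50.2
```

move_arm --pt "0 0 -1 0 0.2" --pt "0 0 -2 0 0.2" --pt "0 0 -3 0 0.2" --pt "0 0 -3 0 0.2"

```text
time_s: 35.7
tcp_pos: [0.4315, -0.2544, 0.1191]
tool_rot: [[-0.002, 1.0, 0.001], [1.0, 0.002, -0.001], [-0.001, 0.001, -1.0]]
force: [-1.8, -0.4, 6.0]
gripper_width: 0.0332
grip_force: 51.2
```

move_arm --pt "0 0 0 0 0.65" --pt "0 0 0 0 0.65" --pt "0 0 0 0 0.65" --pt "0 0 20 0 0.65" --pt "0 0 60 0 0.65" --pt "0 0 110 0 0.65" --pt "0 0 155 0 0.65" --pt "25 32 185 0 0.65"

```text
time_s: 36.7
tcp_pos: [0.4552, -0.2252, 0.3051]
tool_rot: [[0.005, 1.0, 0.0], [1.0, -0.005, -0.003], [-0.003, 0.0, -1.0]]
force: [1.2, -0.1, -0.9]
gripper_width: 0.0551
grip_force: 0.0
```

move_arm --pt "30 38 0 0 0.65" --pt "60 76 0 0 0.65" --pt "90 115 0 0 0.65" --pt "120 153 0 0 0.65" --pt "150 190 0 0 0.65" --pt "174 222 -40 0 0.65" --pt "174 222 -85 0 0.65" --pt "174 222 -125 0 0.65"

```text
time_s: 37.7
tcp_pos: [0.63, 0.0004, 0.1763]
tool_rot: [[-0.003, 1.0, -0.001], [1.0, 0.003, -0.0], [-0.0, -0.001, -1.0]]
force: [0.2, -0.6, 0.7]
gripper_width: 0.0556
grip_force: 0.0
```

move_arm --pt "0 0 -20 0 0.65" --pt "0 0 -38 0 0.65" --pt "0 0 -45 0 0.65" --pt "0 0 -45 0 0.65"

```text
time_s: 38.2
tcp_pos: [0.6305, -0.0001, 0.1334]
tool_rot: [[-0.002, 1.0, 0.0], [1.0, 0.002, 0.0], [0.0, 0.0, -1.0]]
force: [0.1, 0.0, -0.6]
gripper_width: 0.0552
grip_force: 0.0
```

move_arm --pt "0 0 0 0 0.2" --pt "0 0 0 0 0.2" --pt "0 0 0 0 0.2" --pt "0 0 0 0 0.2" --pt "0 0 15 0 0.2" --pt "0 0 50 0 0.2" --pt "0 0 95 0 0.2" --pt "0 0 140 0 0.2"

```text
time_s: 39.2
tcp_pos: [0.63, -0.0003, 0.275]
tool_rot: [[-0.002, 1.0, -0.0], [1.0, 0.002, 0.0], [0.0, -0.0, -1.0]]
force: [0.2, 1.1, -3.2]
gripper_width: 0.0325
grip_force: 50.1
```

move_arm --pt "-10 -14 30 0 0.2" --pt "-38 -52 40 0 0.2" --pt "-67 -91 40 0 0.2" --pt "-96 -130 40 0 0.2" --pt "-125 -170 40 0 0.2" --pt "-154 -209 40 0 0.2" --pt "-183 -248 40 0 0.2" --pt "-210 -285 40 0 0.2"

```text
time_s: 40.2
tcp_pos: [0.419, -0.2865, 0.3139]
tool_rot: [[-0.002, 1.0, 0.0], [1.0, 0.002, -0.001], [-0.001, 0.0, -1.0]]
force: [0.4, 0.5, -3.1]
gripper_width: 0.0326
grip_force: 50.3
```

move_arm --pt "-18 -24 0 0 0.2" --pt "-23 -31 0 0 0.2" --pt "-23 -31 -35 0 0.2" --pt "-23 -31 -80 0 0.2" --pt "-23 -31 -125 0 0.2" --pt "-23 -31 -160 0 0.2" --pt "-23 -31 -180 0 0.2" --pt "-23 -31 -185 0 0.2"

```text
time_s: 41.2
tcp_pos: [0.3981, -0.3148, 0.1275]
tool_rot: [[-0.004, 1.0, -0.001], [1.0, 0.004, 0.002], [0.002, -0.001, -1.0]]
force: [0.2, -0.5, -1.3]
gripper_width: 0.0326
grip_force: 50.2
```

move_arm --pt "0 0 -4 0 0.2" --pt "0 0 -6 0 0.2" --pt "0 0 -7 0 0.2" --pt "0 0 -8 0 0.2" --pt "0 0 -8 0 0.2"

```text
time_s: 41.82
tcp_pos: [0.3976, -0.3163, 0.1205]
tool_rot: [[-0.002, 1.0, 0.0], [1.0, 0.002, -0.0], [-0.0, 0.0, -1.0]]
force: [0.1, -0.6, -1.9]
gripper_width: 0.0325
grip_force: 50.4
```

move_arm --pt "0 0 -1 0 0.2" --pt "0 0 -2 0 0.2" --pt "0 0 -2 0 0.2"

```text
time_s: 42.2
tcp_pos: [0.3976, -0.3166, 0.1204]
tool_rot: [[-0.002, 1.0, 0.001], [1.0, 0.002, -0.002], [-0.002, 0.001, -1.0]]
force: [-3.8, 1.6, 18.4]
gripper_width: 0.0333
grip_force: 52.8
```

move_arm --pt "0 0 1 0 0.65" --pt "0 0 1 0 0.65" --pt "0 0 1 0 0.65" --pt "0 0 20 0 0.65" --pt "0 0 60 0 0.65" --pt "0 0 110 0 0.65" --pt "0 0 155 0 0.65" --pt "21 20 185 0 0.65"

```text
time_s: 43.2
tcp_pos: [0.4173, -0.2981, 0.305]
tool_rot: [[0.003, 1.0, 0.0], [1.0, -0.003, -0.002], [-0.002, 0.0, -1.0]]
force: [0.4, -0.2, -0.8]
gripper_width: 0.0554
grip_force: 0.0
```

move_arm --pt "34 34 0 0 0.65" --pt "68 68 0 0 0.65" --pt "102 102 0 0 0.65" --pt "136 136 0 0 0.65" --pt "170 170 0 0 0.65" --pt "202 200 0 0 0.65" --pt "220 216 -30 0 0.65" --pt "220 216 -75 0 0.65"

```text
time_s: 44.2
tcp_pos: [0.6408, -0.077, 0.2282]
tool_rot: [[-0.005, 1.0, 0.004], [1.0, 0.005, 0.002], [0.002, 0.004, -1.0]]
force: [-0.4, -1.3, -1.0]
gripper_width: 0.0552
grip_force: 0.0
```

move_arm --pt "0 0 -40 0 0.65" --pt "0 0 -75 0 0.65" --pt "0 0 -92 0 0.65" --pt "0 0 -95 0 0.65" --pt "0 0 -95 0 0.65"

```text
time_s: 44.82
tcp_pos: [0.6393, -0.0801, 0.1344]
tool_rot: [[-0.002, 1.0, 0.002], [1.0, 0.002, 0.0], [0.0, 0.002, -1.0]]
force: [0.4, 0.0, -0.3]
gripper_width: 0.0556
grip_force: 0.0
```

move_arm --pt "0 0 0 0 0.2" --pt "0 0 0 0 0.2" --pt "0 0 0 0 0.2" --pt "0 0 0 0 0.2" --pt "0 0 15 0 0.2" --pt "0 0 50 0 0.2" --pt "0 0 95 0 0.2" --pt "0 0 140 0 0.2"

```text
time_s: 45.82
tcp_pos: [0.638, -0.0802, 0.2751]
tool_rot: [[-0.002, 1.0, -0.0], [1.0, 0.002, 0.0], [0.0, -0.0, -1.0]]
force: [0.5, 0.7, -2.4]
gripper_width: 0.0323
grip_force: 50.2
```

move_arm --pt "-8 -12 30 0 0.2" --pt "-33 -50 40 0 0.2" --pt "-58 -89 40 0 0.2" --pt "-83 -127 40 0 0.2" --pt "-108 -165 40 0 0.2" --pt "-133 -204 40 0 0.2" --pt "-158 -242 40 0 0.2" --pt "-180 -276 40 0 0.2"

```text
time_s: 46.82
tcp_pos: [0.4569, -0.3576, 0.3138]
tool_rot: [[-0.001, 1.0, -0.0], [1.0, 0.001, -0.0], [-0.0, -0.0, -1.0]]
force: [-0.4, -0.6, -2.3]
gripper_width: 0.0326
grip_force: 50.4
```

move_arm --pt "-10 -15 0 0 0.2" --pt "-12 -18 0 0 0.2" --pt "-12 -18 -35 0 0.2" --pt "-12 -18 -80 0 0.2" --pt "-12 -18 -125 0 0.2" --pt "-12 -18 -160 0 0.2" --pt "-12 -18 -180 0 0.2" --pt "-12 -18 -185 0 0.2"

```text
time_s: 47.82
tcp_pos: [0.4475, -0.3717, 0.1273]
tool_rot: [[-0.005, 1.0, -0.001], [1.0, 0.005, 0.003], [0.003, -0.001, -1.0]]
force: [0.5, 0.1, -2.4]
gripper_width: 0.033
grip_force: 50.3
```

move_arm --pt "0 0 -4 0 0.2" --pt "0 0 -6 0 0.2" --pt "0 0 -7 0 0.2" --pt "0 0 -8 0 0.2" --pt "0 0 -8 0 0.2"

```text
time_s: 48.45
tcp_pos: [0.4467, -0.3744, 0.1209]
tool_rot: [[-0.002, 1.0, 0.001], [1.0, 0.002, -0.001], [-0.001, 0.001, -1.0]]
force: [-1.4, -0.1, 1.0]
gripper_width: 0.0326
grip_force: 51.0
```

Contact. Release, rise and look.

move_arm --pt "0 0 -1 0 0.2" --pt "0 0 0 0 0.65" --pt "0 0 0 0 0.65" --pt "0 0 0 0 0.65" --pt "0 0 20 0 0.65" --pt "0 0 60 0 0.65" --pt "0 0 110 0 0.65" --pt "0 0 155 0 0.65"

```text
time_s: 49.45
tcp_pos: [0.4464, -0.3741, 0.2769]
tool_rot: [[-0.002, 1.0, 0.0], [1.0, 0.002, 0.0], [0.0, 0.0, -1.0]]
force: [0.4, -1.4, -0.1]
gripper_width: 0.0554
grip_force: 0.0
```

move_arm --pt "20 40 20 0 0.65" --pt "40 80 30 0 0.65" --pt "60 120 30 0 0.65" --pt "80 160 30 0 0.65" --pt "100 200 30 0 0.65" --pt "115 240 30 0 0.65" --pt "125 270 30 0 0.65" --pt "125 270 30 0 0.65"

```text
time_s: 50.45
tcp_pos: [0.5721, -0.1004, 0.3053]
tool_rot: [[-0.008, 1.0, 0.001], [1.0, 0.008, 0.002], [0.002, 0.001, -1.0]]
force: [-0.4, -0.4, 0.2]
gripper_width: 0.0556
grip_force: 0.0
```

Run:
```python
from h import *
for n in("side","top"):
    c=env.camera(n);P=cloud(c);P0=np.load(n+"0.npz")["P"];save(c,n+"2")
    for nm,x,y,z,r in(("yel",.4305,-.2535,.137,.035),("red",.397,-.316,.137,.035),("grn",.4455,-.373,.137,.035),("beaker",.426,.307,.125,.05),("jar",.513,-.413,.05,.03)):
        o=[]
        for Q in(P0,P):
            m=(np.hypot(Q[...,0]-x,Q[...,1]-y)<r)&(abs(Q[...,2]-z)<.012);o.append(Q[m].mean(0).round(4) if m.sum()>10 else None)
        print(n,nm,*o)
```

```text
side yel [ 0.4286 -0.251   0.1362] [ 0.427  -0.25    0.1371]
side red [ 0.3945 -0.3137  0.1367] [ 0.3942 -0.3132  0.1365]
side grn [ 0.443  -0.3709  0.137 ] [ 0.4424 -0.3708  0.137 ]
side beaker None [0.4247 0.3079 0.1224]
side jar [ 0.5126 -0.4111  0.0473] [ 0.5134 -0.4101  0.0474]
top yel [ 0.4317 -0.2555  0.1387] None
top red [ 0.3983 -0.3177  0.1386] [ 0.3979 -0.3175  0.1389]
top grn [ 0.4465 -0.3742  0.1382] [ 0.4462 -0.3741  0.1387]
top beaker None [0.4261 0.3054 0.1229]
top jar [ 0.5161 -0.4154  0.0472] [ 0.5163 -0.4154  0.0473]
```

View pics/side2.png

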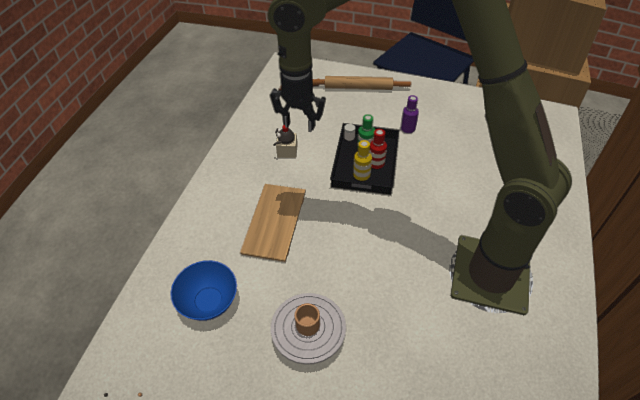

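The bottles are back within about 2 mm of their starting spots (yellow 363,160; red 378,148; green 367,130). The beaker is centred on the wheel at (307,320), and the bystanders haven't moved. I'm handing the job in.

```bash
python3 -c "
from station import env
print(env.finish_job())"
```

```text
the job is handed in; nothing more can be done
None
```

The job is handed in, with no verdict returned: the last pictures showed the beaker upright within about 3 mm of the wheel's centre, all three bottles back within about 2 mm of their starting spots, and the jar, bowl and creature where they were.

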